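# Tap a stuck lens cell loose

### The job

The blue lens cell has seized in its guide under the light bar. Pick up the small mallet and, reaching in at a slant below the bar, drive the cell away from you with light taps on its two orange lugs, left and right in turn so that neither lug ever gets more than about 8 mm ahead of the other, until both brass pointers are past the red lines; push the cell with nothing but the mallet. Then stand the mallet upright on the bench again beside the mount, and leave the other things where they are.

Things in the scene. Friction and masses are not known exactly. Their poses are not given: they have to be found in the camera images.
- bench_mount: Fixed lens bench: dark steel plate 165 x 210 x 12 mm with two aluminium guide rails and a light bar. Origin on the bench top; x is the drive direction (away from the robot), y left, z up; plate from x = -70 to +95, y = -105 to +105 mm. Rails: y = +-76 to +-92, x = 5 to 90 mm, 56 mm high. Its place and yaw change from start to start.
- light_bar (a point): Middle of the underside of the white light bar, 146 mm above the bench; the bar is 36 mm (x) by 214 mm (y) by 22 mm, so it spans x = -48 to -12 mm of the mount and hangs over the lugs and the way to them; two 14 mm posts carry it at x = -30, y = +-96 mm of the mount.
- barrel (a point): Middle of the fixed black collimator barrel, 40 mm diameter, x = -52 to -24 mm of the mount, axis along x, 76 mm above the bench (top at 96 mm); it bars the way to the middle of the cell, between the lugs.
- lens_cell: Stuck blue plate 60 x 140 x 12 mm with a brass-ringed lens and two orange lugs, underside 44 mm up. Origin over its left guide shoe; axes parallel to the mount's when square. Each side drags in its own guide (about 5 N dry friction) and stays where left: a push on one lug moves that side only and the cell turns a little. Travel 45 mm a side from right back; 0 to 4 mm at the start.
- lug_left (a point): Centre of the front (robot side) face of the left orange lug: face 28 mm wide, reaching from 56 to 92 mm above the bench; this point is 76 mm above the bench and, with the cell right back, at x = -20, y = +52 mm of the mount. Axes as the cell's: strike along +x.
- lug_right (a point): The same for the right orange lug, at y = -52 mm of the mount.
- pointer_left (a point): Tip (front end in the drive direction) of the brass pointer at the left end of the cell, 58.5 mm above the bench, over the rail; at x = +20, y = +78 mm of the mount with the cell right back.
- pointer_right (a point): The same at the right end of the cell, y = -78 mm.
- line_left (a point): Middle of the red finish line across the left rail, 3 mm wide, at x = +45 mm of the mount (25 mm on from the pointer's rearmost place).
- line_right (a point): The same on the right rail.
- mallet: Loose mallet, about 0.18 kg, standing on its head. Origin at the centre of the head's underside; z up the handle, x along the striking direction. Steel block 40 x 34 x 30 mm (x, y, z) with a red round nose at each x end (radius 13 mm, centred 28 mm to either side and 15 mm above the underside; head 82 mm long in all). Both noses are alike.
- mallet_grip (a point): Place to grip the mallet: on the axis of its square wooden handle (16 x 16 mm, faces along mallet x and y), 95 mm above the underside of the head; the handle ends at 138 mm. Axes as the mallet's.
- cup: Loose specimen cup with yellow lid, 64 mm diameter, 71 mm high, origin at its underside. A bystander, which may have changed places with the mallet.
- tape: Loose roll of yellow tape, 60 mm diameter, 19 mm high. A bystander.
- marker: Loose felt marker with blue cap, about 140 mm long, 15 mm thick, lying down. A bystander.
Things that resemble listed ones, but are neither listed nor needed, are in the scene too. There is more than one size of the mallet; the job needs the smaller.

How it is judged:
By the outcome, as a careful person would: the job done as asked, in the order asked, and still so for the second after the job is handed in, with the robot touching nothing.
It also fails if it takes over 72 s, if anything falls off the work surface, if the arm or the gripper's body presses on something with over 40 N, if the wrist force passes 120 N, or if a joint passes its speed limit or range.

### The arm

A 6-joint arm with a two-finger parallel gripper is mounted at the origin on a cart in front of the work surface, level with it; the furniture and walls round the work are solid. World frame = base frame: x ahead of the robot, y to its left, z up, the work surface at z = 0. Lengths are in m, angles in rad, forces in N, time in s.
With the tool pointing down it reaches from about 0.275 to 1 m from the base axis. Payload 8.4 kg.
Tool frame: the origin (TCP) lies where the fingers leave the gripper's body, on its centre line; the fingertips stand 73 mm ahead of it and the grasp point (between the pads) lies 54 mm ahead of it (arm.tcp_to_grasp is the distance from the TCP to the grasp point, in m); z points along the fingers, y is the line along which they close (so a half turn about z gives the same grasp; the last joint's range is limited). The gripper opens to 85 mm and grips with 20 to 120 N. Pads are 22 mm wide; open, the fingers measure 114 mm over their backs; the gripper's body (76 mm by 85 mm) begins 54 mm behind the grasp point. The pads swing forward as they close: fully open they stand 13 mm farther back than shut.
Start: joints at [1.282, 0.353, 1.633, -0, 1.155, -0.002], TCP at [0.177, 0.599, 0.304] pointing down, gripper open.
Joint ranges: [-2.63, 2.63], [-0.92, 2.1], [0.06, 2.66], [-1.3, 4.44], [0, 2.69], [-3.02, 3.02]. Speed limits (rad/s): [2.22, 2.22, 2.79, 3.14, 3.14, 3.14].

### API

Orientations are given as a unit quaternion [x, y, z, w].
In Python, from plant import arm gives the robot as it stands.
- The arm moves only by the shell command python3 -m handwheel 'ROWS' [FORCE]. ROWS is text: rows parted by semicolons, each of 5 numbers parted by spaces: the shift along the world's x, y, z in m, then the turn about the world's z in degrees, then the finger opening in m, from 0 to 0.0854. A call has 1 to 10 rows; each row is the pose to reach, as a shift and turn from the pose commanded when the call began; what a row does not reach only later rows make up. A row lasts 1/8 s, in which the tool goes at most 62.5 mm and 10.7 degrees, less where a joint would pass 70% of its speed; a pose out of reach is approached as far as the arm can. A call with a gripper value outside its range is refused whole. The fingers move at their own pace and stop on an object; FORCE is the grip in N (left out, the last holds). Time passes only in rows, so rows that repeat a pose let the fingers close. It gives the time, the measured TCP pose, the force, the opening and the grip force at its end, in the units of the state.
- arm.sense(): the state, without advancing time (a new reading comes with each control period).
- arm.snapshot(name): name is "scene" or "top" or "wrist"; returns (picture, depth): 400x640x3 uint8, red, green, blue; 400x640 float32, m along the optical axis (not along the pixel's ray), 0 where there is no reading.
- arm.camera_model(name): a dict with "mtx" (3x3 intrinsics, pixels), "R" (3x3) and "t" (3): a world point X has camera coordinates R X + t. Camera axes: x right, y down, z forward; pixel columns grow to the right and rows downward; lengths in m; the calibration is good to about 2 mm. A picture is of the moment at which its call begins: read the wrist's pose just before it. camera_model takes no time and is no camera call; for the wrist camera it gives the pose at the moment of the call.
- arm.hand_in(): hands the job in; it is judged then, once.
Trained networks look in the newest picture that a camera, given by its name, has taken for a name from the list of things; names that differ only in an ending like _2 or _b are one class to them, and where a whole thing is asked for, a point or a joint stands for the part that bears it (a point fixed in the world has none). Each returns a list of dicts, best first, with "p" (0 to 1); they miss things now and then, are a little off and sometimes report something else, mostly with a low value. They report only what shows in the picture. A call takes as long as a camera call. They do not tell look-alikes from the thing itself.
- arm.look_for(thing, camera): "bbox" ([left, top, width, height] in pixels, round what is visible of it).
The state is a dict: "time": time; "qpos": joint angles; "joint_vel": joint speeds; "joint_torque": joint torques, N m; "eef_pos": TCP position; "eef_rot": TCP orientation; "ft_force": force on the tool from outside, world axes, zero at the start; "wrist_torque": the same for the moment, N m; "opening": finger opening in m; "grasp_force": force on a finger pad.
Only numpy, scipy, OpenCV 4.12 (cv2) and the standard library are available. Lean on these libraries where they do the work, as an engineer would, in place of code of your own. Each camera call takes 0.05 s, during which the arm holds its last target. There are 200 camera calls.

## Working session

There is one attempt and no reset: what is moved stays moved. The work goes in short steps, Python scripts to look and compute and a shell command to move; the robot and the scene stay as the last step left them, time stands still between calls to the robot, and variables do not carry over. Pictures are saved under pics/ and viewed, at most 10 in all, crops included, and the job is handed in when it is done.

```bash
mkdir -p pics; cat > h.py <<'E'
from plant import arm
import numpy as np, cv2
def snap(c,name=None):
    m=arm.camera_model(c); im,d=arm.snapshot(c)
    if name: cv2.imwrite(f'pics/{name}.png',im[:,:,::-1])
    return im,d,m
def ray(m,u,v,z):
    "world point on plane z through pixel"
    K,R,t=map(np.array,(m['mtx'],m['R'],m['t'])); o=-R.T@t; r=R.T@np.linalg.inv(K)@[u,v,1]
    return o+r*(z-o[2])/r[2]
def pt(m,d,u,v):
    K,R,t=map(np.array,(m['mtx'],m['R'],m['t']))
    return R.T@(np.linalg.inv(K)@[u,v,1]*d[int(v),int(u)]-t)
def proj(m,X):
    K,R,t=map(np.array,(m['mtx'],m['R'],m['t'])); c=K@(R@np.array(X)+t); return c[:2]/c[2]
E
python3 - <<'E'
from h import *
np.set_printoptions(precision=3,suppress=True)
s=arm.sense(); print(s['eef_pos'],s['eef_rot'],s['opening'],s['time'])
ims=[]
for c in('scene','top'):
    im,d,m=snap(c,c+'0'); print(c,-np.array(m['R']).T@m['t'],np.array(m['R'])[2])
    for t in('mallet','bench_mount','lens_cell','lug_left','lug_right','pointer_left','pointer_right','light_bar','cup','tape','marker','barrel','line_left','line_right'):
        print(t,[(np.round(o['bbox']).astype(int).tolist(),round(o['p'],2)) for o in arm.look_for(t,c)][:4])
E
```

```text
[0.177 0.599 0.303] [ 0.143  0.99  -0.001 -0.   ] 0.08519196556501069 0.0
scene [ 0.247 -0.601  0.812] [ 0.35   0.587 -0.73 ]
mallet [([404, 166, 33, 71], 0.87), ([245, 141, 28, 51], 0.69)]
bench_mount [([318, 207, 125, 145], 0.6)]
lens_cell [([346, 253, 67, 56], 0.81)]
lug_left [([346, 253, 72, 55], 0.91)]
lug_right [([347, 254, 69, 59], 0.9)]
pointer_left [([352, 252, 65, 58], 0.77)]
pointer_right [([352, 252, 63, 58], 0.72), ([316, 209, 127, 138], 0.28)]
light_bar [([316, 207, 128, 141], 0.96), ([239, 271, 30, 30], 0.72), ([347, 253, 66, 55], 0.37)]
cup [([262, 196, 31, 39], 0.94)]
tape [([236, 272, 30, 31], 0.86)]
marker [([190, 219, 44, 31], 0.73)]
barrel [([316, 204, 128, 142], 0.62)]
line_left [([317, 204, 127, 143], 0.76)]
line_right [([320, 206, 124, 146], 0.79), ([344, 253, 71, 58], 0.59)]
top [ 0.419 -0.064  1.172] [ 0.132 -0.001 -0.991]
mallet [([210, 204, 25, 22], 0.62), ([334, 88, 19, 50], 0.59)]
bench_mount [([338, 151, 93, 63], 0.81)]
lens_cell [([348, 168, 60, 16], 0.93)]
lug_left [([346, 171, 62, 16], 0.8)]
lug_right [([348, 169, 61, 16], 0.83), ([231, 264, 56, 23], 0.66)]
pointer_left [([350, 169, 63, 16], 0.82), ([337, 153, 96, 60], 0.49)]
pointer_right [([346, 169, 64, 17], 0.62)]
light_bar [([337, 151, 95, 66], 0.85)]
cup [([265, 206, 28, 26], 0.76)]
tape [([312, 259, 25, 23], 0.85)]
marker [([234, 264, 54, 21], 0.74)]
barrel []
line_left [([336, 150, 98, 67], 0.84)]
line_right [([336, 150, 100, 66], 0.63)]
```

View pics/scene0.png

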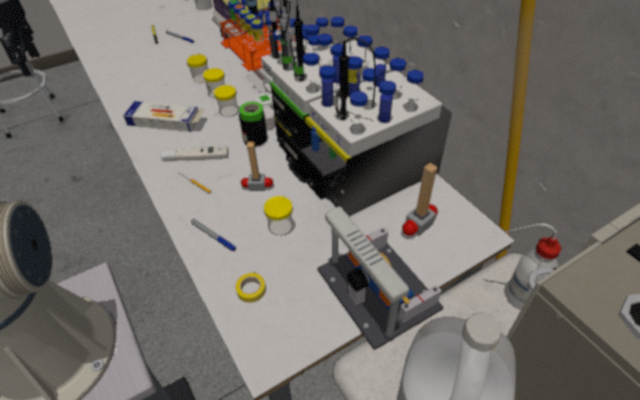

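View pics/top0.png

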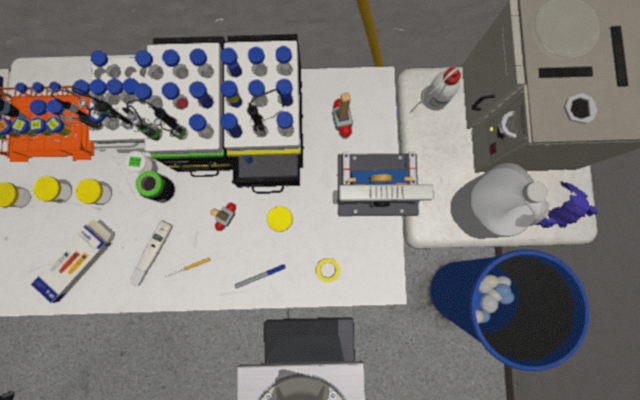

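```bash
python3 - <<'E'
from h import *
np.set_printoptions(precision=3,suppress=True)
im,d,m=snap('top'); 
for n,u,v in(('small handle top',214,212),('small mid',223,215),('big',345,98),('cup',279,219),('tape',328,270),('tapein',337,270),('marker',260,275),('plateBL',340,214),('plateBR',419,214),('plateTL',341,154),('plateTR',417,154),('bar',385,192)):
    print(n,pt(m,d,u,v), ray(m,u,v,0.0))
ims,ds,ms=snap('scene')
for n,u,v in(('small top',252,145),('small head',257,184),('big top',430,170),('big head',420,222)):
    print(n,pt(ms,ds,u,v))
w=arm.camera_model('wrist');s=arm.sense();print(-np.array(w['R']).T@w['t']-s['eef_pos'],w['R'],w['mtx'])
a=cv2.resize(im[140:225,330:440],None,fx=6,fy=6,interpolation=3)
cv2.imwrite('pics/mount_top.png',a[:,:,::-1])
E
```

```text
small handle top [0.526 0.185 0.137] [ 0.541  0.218 -0.   ]
small mid [0.525 0.179 0.07 ] [0.532 0.195 0.   ]
big [ 0.776 -0.125  0.178] [ 0.841 -0.136  0.   ]
cup [0.511 0.042 0.068] [0.517 0.048 0.   ]
tape [ 0.382 -0.076  0.001] [ 0.382 -0.076  0.   ]
tapein [ 0.382 -0.098  0.019] [ 0.381 -0.099  0.   ]
marker [0.375 0.098 0.014] [0.374 0.1   0.   ]
plateBL [ 0.524 -0.111  0.013] [ 0.526 -0.112  0.   ]
plateBR [ 0.52  -0.318 -0.001] [ 0.519 -0.318  0.   ]
plateTL [ 0.682 -0.119  0.015] [ 0.686 -0.12   0.   ]
plateTR [ 0.681 -0.323 -0.004] [ 0.68  -0.322  0.   ]
bar [ 0.557 -0.208  0.17 ] [ 0.58  -0.232  0.   ]
small top [0.531 0.178 0.137]
small head [0.522 0.166 0.028]
big top [ 0.774 -0.135  0.18 ]
big head [ 0.764 -0.146  0.04 ]
[-0.075  0.021  0.071] [[ 0.282  0.959  0.001]
 [ 0.913 -0.269  0.307]
 [ 0.295 -0.086 -0.952]] [[336.016   0.    317.815]
 [  0.    336.016 206.012]
 [  0.      0.      1.   ]]
```

View pics/mount_top.png

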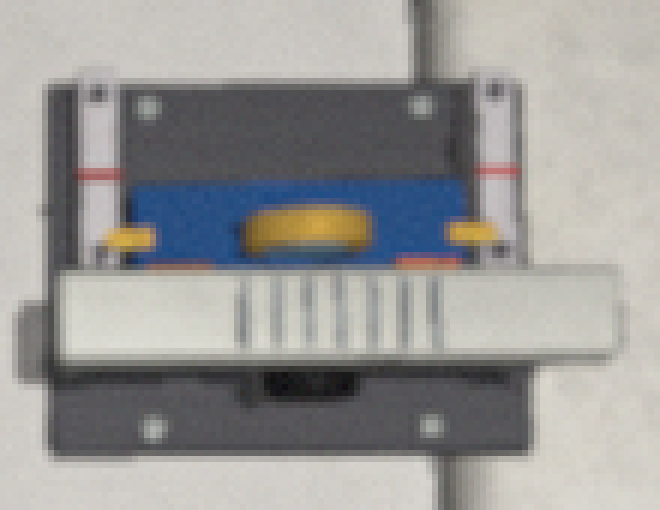

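```bash
python3 - <<'E'
from h import *
np.set_printoptions(precision=3,suppress=True,linewidth=150)
im,d,m=snap('top'); K,R,t=map(np.array,(m['mtx'],m['R'],m['t']))
v,u=np.mgrid[0:400,0:640]; ok=d>0
X=((np.linalg.inv(K)@np.stack([u[ok],v[ok],np.ones(ok.sum())]))*d[ok]-t[:,None]).T@R
xs=np.arange(.2,1.0,.05); ys=np.arange(.65,-.4,-.05)
print('      ',ys.round(2))
for x in xs: print(round(x,2),np.array([max([0,*X[(abs(X[:,0]-x-.025)<.025)&(abs(X[:,1]-y-.025)<.025),2]]) for y in ys]).round(2))
s=X[(X[:,2]>.2)&(X[:,0]>.5)&(X[:,0]<.95)&(X[:,1]<.3)]; print(s.min(0),s.max(0))
# mallet: head & handle pixels
for b,(l,h) in {'top':(.118,.15),'head':(.015,.035)}.items():
    q=X[(abs(X[:,0]-.526)<.06)&(abs(X[:,1]-.175)<.06)&(X[:,2]>l)&(X[:,2]<h)]
    c=q.mean(0); w,V=np.linalg.eigh(np.cov(q[:,:2].T)); print(b,len(q),c,q.min(0),q.max(0),np.degrees(np.arctan2(*V[::-1,1])))
E
```

```text
[ 0.65  0.6   0.55  0.5   0.45  0.4   0.35  0.3   0.25  0.2   0.15  0.1   0.05 -0.   -0.05 -0.1  -0.15 -0.2  -0.25 -0.3  -0.35]
0.2 [0 0 0 0 0 0 0 0 0 0 0 0 0 0 0 0 0 0 0 0 0]
0.25 [0.   0.01 0.   0.   0.01 0.   0.   0.01 0.01 0.01 0.   0.   0.   0.   0.   0.   0.01 0.   0.01 0.   0.  ]
0.3 [0.01 0.04 0.04 0.01 0.01 0.01 0.01 0.01 0.01 0.01 0.02 0.01 0.01 0.01 0.   0.01 0.01 0.01 0.   0.   0.  ]
0.35 [0.04 0.04 0.04 0.04 0.01 0.02 0.02 0.01 0.01 0.01 0.02 0.02 0.02 0.02 0.02 0.03 0.02 0.01 0.   0.01 0.  ]
0.4 [0.01 0.04 0.04 0.04 0.01 0.02 0.02 0.01 0.01 0.01 0.01 0.   0.01 0.01 0.01 0.02 0.01 0.01 0.01 0.   0.  ]
0.45 [0.01 0.01 0.04 0.04 0.04 0.01 0.03 0.02 0.01 0.03 0.03 0.01 0.07 0.07 0.   0.01 0.01 0.01 0.01 0.   0.01]
0.5 [0.01 0.01 0.03 0.04 0.04 0.01 0.02 0.02 0.01 0.03 0.14 0.01 0.08 0.08 0.01 0.01 0.17 0.17 0.17 0.17 0.17]
0.55 [0.07 0.08 0.07 0.08 0.07 0.01 0.11 0.11 0.01 0.01 0.03 0.17 0.17 0.17 0.17 0.01 0.17 0.17 0.17 0.17 0.17]
0.6 [0.07 0.08 0.07 0.08 0.08 0.1  0.11 0.18 0.19 0.18 0.19 0.18 0.18 0.19 0.18 0.01 0.07 0.11 0.11 0.06 0.06]
0.65 [0.19 0.25 0.25 0.25 0.25 0
[... 264 characters left out ...]
31 0.31 0.03 0.18 0.   0.01 0.01 0.2 ]
0.8 [0.2  0.19 0.25 0.25 0.25 0.25 0.25 0.31 0.31 0.31 0.31 0.31 0.31 0.31 0.31 0.01 0.04 0.01 0.01 0.01 0.21]
0.85 [0.13 0.13 0.13 0.13 0.17 0.25 0.25 0.23 0.23 0.23 0.23 0.23 0.23 0.23 0.23 0.01 0.   0.01 0.   0.01 0.01]
0.9 [0.13 0.13 0.13 0.13 0.13 0.13 0.13 0.22 0.19 0.19 0.19 0.19 0.22 0.19 0.22 0.01 0.32 0.32 0.17 0.   0.01]
0.95 [0.22 0.29 0.32 0.31 0.31 0.31 0.31 0.3  0.3  0.3  0.3  0.29 0.29 0.29 0.28 0.28 0.28 0.27 0.28 0.27 0.27]
[ 0.5   -0.731  0.2  ] [0.946 0.3   0.416]
top 59 [0.528 0.184 0.135] [0.518 0.125 0.12 ] [0.584 0.195 0.149] 132.8473233221634
head 289 [0.527 0.184 0.027] [0.492 0.16  0.016] [0.563 0.214 0.035] 148.20112845138019
```

```bash
python3 -m handwheel '0.05 -0.03 0.06 -10 0.0854; 0.09 -0.08 0.06 -20 0.0854; 0.13 -0.13 0.06 -28 0.0854; 0.17 -0.18 0.06 -28 0.0854; 0.21 -0.23 0.06 -28 0.0854; 0.25 -0.28 0.06 -28 0.0854; 0.28 -0.33 0.06 -28 0.0854; 0.32 -0.38 0.06 -28 0.0854; 0.345 -0.42 0.04 -28 0.0854; 0.345 -0.42 0.02 -28 0.0854' 20
```

```text
time: 2.9
eef_pos: [0.5239, 0.1764, 0.3239]
eef_rot: [0.38, 0.925, 0.0, 0.001]
ft_force: [-0.4, 0.6, -0.4]
opening: 0.0853
grasp_force: 0.0
```

```bash
python3 - <<'E'
from h import *
np.set_printoptions(precision=3,suppress=True,linewidth=150)
im,d,m=snap('wrist','wr1'); K,R,t=map(np.array,(m['mtx'],m['R'],m['t']))
print([(np.round(o['bbox']).tolist(),round(o['p'],2)) for o in arm.look_for('mallet','wrist')])
v,u=np.mgrid[0:400,0:640]; ok=d>0
X=((np.linalg.inv(K)@np.stack([u[ok],v[ok],np.ones(ok.sum())]))*d[ok]-t[:,None]).T@R
C=im[ok].astype(int)
near=(np.hypot(X[:,0]-.527,X[:,1]-.18)<.07)
for b,(l,h) in {'top':(.13,.15),'head':(.018,.035)}.items():
    q=X[near&(X[:,2]>l)&(X[:,2]<h)]; print(b,len(q),q.mean(0),q.max(0)[2],cv2.minAreaRect(q[:,:2].astype(np.float32)*1000))
r=near&(X[:,2]>.008)&(X[:,2]<.03)&(C[:,0]>110)&(C[:,1]<70); q=X[r][:,:2]
_,lab,c=cv2.kmeans(q.astype(np.float32),2,None,(3,50,1e-4),5,0); print(len(q),c,np.degrees(np.arctan2(*(c[0]-c[1])[::-1])),np.linalg.norm(c[0]-c[1]))
E
```

```text
[([202.0, 344.0, 30.0, 43.0], 0.59)]
top 394 [0.526 0.184 0.138] 0.14032789799828166 ((527.3579711914062, 183.2496337890625), (15.848042488098145, 16.041868209838867), 57.69890213012695)
head 1070 [0.517 0.191 0.028] 0.034994465684047044 ((526.0862426757812, 183.96775817871094), (33.957435607910156, 77.6297836303711), 57.858150482177734)
353 [[0.503 0.204]
 [0.5   0.194]] 73.14988 0.010555815
```

View pics/wr1.png

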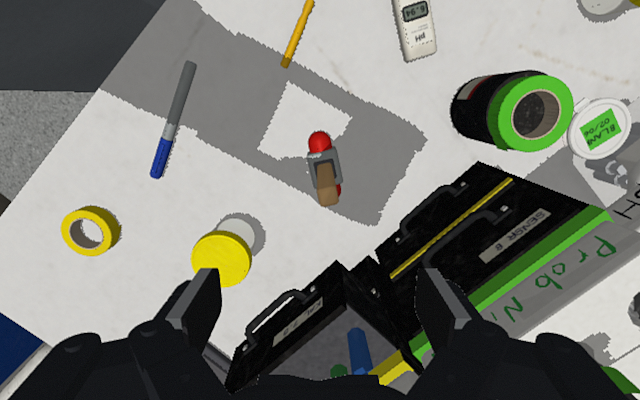

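```bash
python3 - <<'E'
from h import *
np.set_printoptions(precision=3,suppress=True,linewidth=150)
for cam in('wrist','top'):
    im,d,m=snap(cam); K,R,t=map(np.array,(m['mtx'],m['R'],m['t']))
    v,u=np.mgrid[0:400,0:640]; ok=d>0
    X=((np.linalg.inv(K)@np.stack([u[ok],v[ok],np.ones(ok.sum())]))*d[ok]-t[:,None]).T@R
    a=np.radians(147.9); P=X[:,:2]-[.5267,.1835]; p=np.stack([P@[np.cos(a),np.sin(a)],P@[np.sin(a),-np.cos(a)]],1)
    b=(X[:,2]>.07)&(X[:,2]<.2)&(np.hypot(*P.T)<.12)&(np.hypot(*P.T)>.03)
    g=np.maximum(abs(p[b,0])-.038,abs(p[b,1])-.057); i=g.argsort()[:5]; print(cam,b.sum(),g[i],X[b][i],p[b][i])
print(arm.sense()['time'])
E
```

```text
wrist 4801 [0.029 0.029 0.03  0.03  0.03 ] [[0.629 0.221 0.118]
 [0.629 0.22  0.119]
 [0.629 0.22  0.121]
 [0.63  0.221 0.119]
 [0.63  0.221 0.121]] [[-0.067  0.086]
 [-0.067  0.085]
 [-0.068  0.086]
 [-0.068  0.086]
 [-0.068  0.086]]
top 534 [0.029 0.031 0.031 0.032 0.032] [[0.629 0.22  0.122]
 [0.63  0.22  0.115]
 [0.631 0.219 0.125]
 [0.63  0.216 0.119]
 [0.63  0.224 0.117]] [[-0.067  0.086]
 [-0.069  0.086]
 [-0.069  0.086]
 [-0.07   0.082]
 [-0.066  0.089]]
3.1
```

```bash
python3 -m handwheel '0.003 0.007 0 10 0.0854; 0.003 0.007 -0.04 12.6 0.0854; 0.003 0.007 -0.10 12.6 0.0854; 0.003 0.007 -0.145 12.6 0.0854; 0.003 0.007 -0.165 12.6 0.0854; 0.003 0.007 -0.165 12.6 0.0854; 0.003 0.007 -0.165 12.6 0.01; 0.003 0.007 -0.165 12.6 0.01; 0.003 0.007 -0.165 12.6 0.01; 0.003 0.007 -0.165 12.6 0.01' 40; python3 -m handwheel '0 0 0 0 0.01; 0 0 0 0 0.01;0 0 0 0 0.01;0 0 0 0 0.01'
```

```text
time: 4.35
eef_pos: [0.525, 0.1864, 0.1595]
eef_rot: [0.274, 0.962, 0.0, 0.0]
ft_force: [-1.4, -2.5, 6.3]
opening: 0.0153
grasp_force: 40.2
time: 4.85
eef_pos: [0.525, 0.1863, 0.1595]
eef_rot: [0.274, 0.962, 0.0, 0.0]
ft_force: [-1.1, -1.5, 5.8]
opening: 0.0155
grasp_force: 40.3
```

```bash
cat >> h.py <<'E'
def cloud(cam):
    im,d,m=snap(cam); K,R,t=map(np.array,(m['mtx'],m['R'],m['t']))
    v,u=np.mgrid[0:400,0:640]; ok=d>0
    return ((np.linalg.inv(K)@np.stack([u[ok],v[ok],np.ones(ok.sum())]))*d[ok]-t[:,None]).T@R, im[ok].astype(int)
E
python3 - <<'E'
from h import *
np.set_printoptions(precision=4,suppress=True,linewidth=150)
for cam in('top','scene'):
    X,C=cloud(cam)
    reg=(X[:,0]>.45)&(X[:,0]<.72)&(X[:,1]<-.08)&(X[:,1]>-.36)
    q=X[reg&(X[:,2]>.16)&(X[:,2]<.18)]; print(cam,'bar',len(q),np.median(q[:,2]),cv2.minAreaRect(q[:,:2].astype(np.float32)*1000))
    c,_=np.polyfit(q[:,1],q[:,0],1),0; print('  yaw',np.degrees(np.arctan(-c[0])))
    for s,(a,b) in {'L':(-.16,-.08),'R':(-.34,-.27)}.items():
        q=X[reg&(X[:,2]>.05)&(X[:,2]<.058)&(X[:,1]>a)&(X[:,1]<b)&(C.min(1)>110)&(np.ptp(C,1)<40)]
        if len(q)>20: print('  rail',s,len(q),cv2.minAreaRect(q[:,:2].astype(np.float32)*1000),q.min(0),q.max(0))
    r=reg&(C[:,0]>150)&(C[:,1]<110)&(C[:,2]<120)&(X[:,2]>.05)&(X[:,2]<.062); q=X[r]; print('  red L',q[q[:,1]>-.2].mean(0),'R',q[q[:,1]<-.2].mean(0),len(q))
E
```

```text
top bar 1474 0.1672452478141025 ((558.5506591796875, -209.8488006591797), (211.6986846923828, 36.51475524902344), 88.96227264404297)
  yaw -1.1601595426594675
  rail L 148 ((637.1232299804688, -134.71566772460938), (27.705156326293945, 83.01040649414062), 88.107666015625) [ 0.5958 -0.1474  0.0507] [ 0.6788 -0.1197  0.0578]
  rail R 151 ((635.0296020507812, -289.497802734375), (28.734325408935547, 83.25009155273438), 86.54105377197266) [ 0.5932 -0.3038  0.0505] [ 0.6764 -0.2732  0.058 ]
  red L [ 0.6347 -0.1266  0.056 ] R [ 0.6313 -0.3026  0.0568] 5
scene bar 2183 0.1688827438721421 ((559.043701171875, -213.73934936523438), (213.8147735595703, 36.81344223022461), 88.64605712890625)
  yaw -1.203910723140966
  rail L 89 ((623.7003784179688, -129.6348876953125), (17.23541831970215, 116.0237808227539), 87.14605712890625) [ 0.566  -0.1408  0.0516] [ 0.6814 -0.1218  0.058 ]
  rail R 211 ((635.8200073242188, -298.9255676269531), (16.849639892578125, 85.64933776855469), 89.2109146118164) [ 0.593  -0.3076  0.0515] [ 0.6787 -0.2903  0.058 ]
  red L [ 0.6358 -0.1316  0.0579] R [ 0.6325 -0.3003  0.0572] 15
```

```bash
python3 -m handwheel '0 0 0.06 0 0.01; 0 0 0.12 0 0.01; 0 0 0.18 0 0.01; 0 0 0.23 0 0.01; 0 -0.05 0.24 5 0.01; 0 -0.10 0.24 10 0.01; 0 -0.15 0.24 15 0.01; 0.0 -0.20 0.24 20 0.01; 0.0 -0.25 0.24 25 0.01; 0.0 -0.30 0.24 30 0.01'
```

```text
time: 6.2
eef_pos: [0.5243, -0.1151, 0.3987]
eef_rot: [0.015, 1.0, 0.0, -0.0]
ft_force: [0.9, 0.3, -1.5]
opening: 0.0153
grasp_force: 40.3
```

```bash
python3 -m handwheel '0.05 -0.03 0 0.5 0.01; 0.10 -0.06 0 0.5 0.01; 0.15 -0.09 0 0.5 0.01; 0.20 -0.115 0 0.5 0.01; 0.215 -0.115 -0.04 0.5 0.01; 0.215 -0.115 -0.10 0.5 0.01; 0.215 -0.115 -0.15 0.5 0.01; 0.215 -0.115 -0.19 0.5 0.01; 0.215 -0.115 -0.20 0.5 0.01; 0.215 -0.115 -0.20 0.5 0.01'; python3 - <<'E'
from h import *
im,d,m=snap('scene'); s=arm.sense(); print(s['eef_pos'],s['ft_force'])
cv2.imwrite('pics/s2.png',cv2.resize(im[120:340,300:520],None,fx=2.7,fy=2.7,interpolation=3)[:,:,::-1])
E
```

```text
time: 7.45
eef_pos: [0.7399, -0.2286, 0.199]
eef_rot: [0.012, 1.0, 0.0, -0.0]
ft_force: [-0.2, 0.4, -1.3]
opening: 0.0155
grasp_force: 40.3
[ 0.74053902 -0.22878455  0.20048348] [ 0.63863357  0.88385623 -1.30921049]
```

View pics/s2.png

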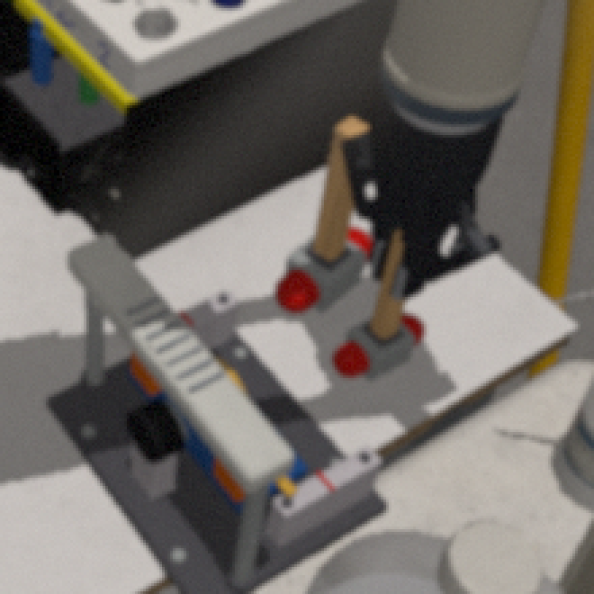

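```bash
python3 -m handwheel '0 0 -0.025 0 0.01; 0 0 -0.038 0 0.01; 0 0 -0.038 0 0.01; -0.010 0 -0.038 0 0.01; -0.018 0 -0.038 0 0.01; -0.026 0 -0.038 0 0.01; -0.034 0 -0.038 0 0.01; -0.034 0 -0.038 0 0.01' 20; python3 - <<'E'
from h import *
im,d,m=snap('scene'); s=arm.sense(); print(s['eef_pos'],s['ft_force'],s['wrist_torque'])
cv2.imwrite('pics/s3.png',cv2.resize(im[180:300,380:500],None,fx=4,fy=4,interpolation=3)[:,:,::-1])
E
```

```text
time: 8.5
eef_pos: [0.7079, -0.2289, 0.1641]
eef_rot: [0.012, 1.0, -0.001, 0.004]
ft_force: [5.3, 1.0, 6.7]
opening: 0.0157
grasp_force: 41.4
[ 0.70799295 -0.22887754  0.16408067] [4.31171911 1.03643459 7.07796202] [ 0.29196955 -1.03413569  0.00689059]
```

View pics/s3.png

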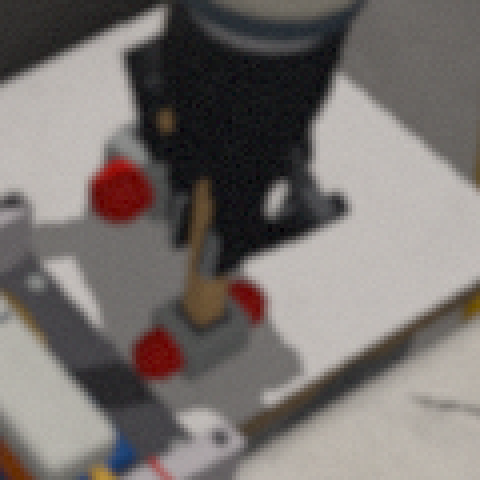

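```bash
python3 -m handwheel '-0.008 0 0.001 0 0.0154; -0.015 0 0.001 0 0.0154; -0.022 0 0.001 0 0.0154; -0.030 0 0.000 0 0.0154; -0.036 0 -0.001 0 0.0154; -0.041 0 -0.002 0 0.0154; -0.041 0 -0.002 0 0.0154' 20; python3 - <<'E'
from h import *
im,d,m=snap('scene'); s=arm.sense(); print(s['eef_pos'],s['ft_force'],s['wrist_torque'])
cv2.imwrite('pics/s4.png',cv2.resize(im[180:300,380:500],None,fx=4,fy=4,interpolation=3)[:,:,::-1])
E
```

```text
time: 9.43
eef_pos: [0.6666, -0.2289, 0.162]
eef_rot: [0.012, 1.0, -0.001, 0.003]
ft_force: [3.8, 1.4, 7.8]
opening: 0.0158
grasp_force: 36.7
[ 0.66668867 -0.22893456  0.16191024] [4.23227628 0.48780065 8.11583671] [ 0.21364168 -0.93398645  0.02187221]
```

View pics/s4.png

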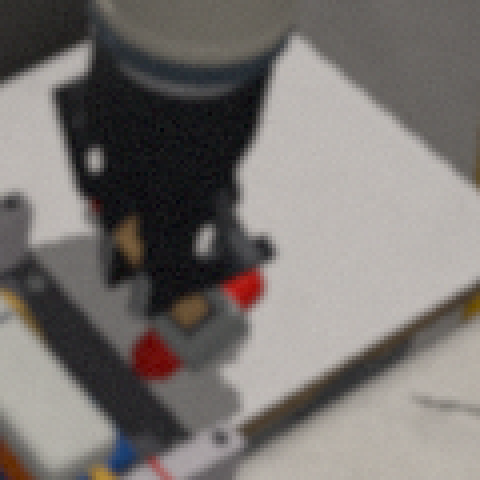

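```bash
python3 -m handwheel '0 0 0 0 0.005; 0 0 0 0 0.005; 0 0 0 0 0.005; 0.01 0 0.04 0 0.005; 0.01 0 0.10 0 0.005; 0.01 0 0.16 0 0.005; 0.0 0 0.21 0 0.005; 0 0 0.22 0 0.005; 0 0 0.22 0 0.005' 120; cat > tilt.py <<'E'
from h import *
np.set_printoptions(precision=4,suppress=True)
def sph(cam,side):
    X,C=cloud(cam); g=np.array(arm.sense()['eef_pos'])-[0,0,.054]
    b=(C[:,0]>110)&(C[:,1]<60)&(C[:,2]<60)&(np.linalg.norm(X-g-[.03,0,-.07],axis=1)<.11)
    q=X[b]; 
    if len(q)<15: print(cam,len(q)); return
    _,l,c=cv2.kmeans(q.astype(np.float32),2,None,(3,50,1e-5),5,0)
    from scipy.optimize import least_squares
    for k in range(2):
        p=q[l[:,0]==k]
        r=least_squares(lambda s:np.linalg.norm(p-s,axis=1)-.013,p.mean(0),loss='soft_l1',f_scale=.001)
        print(cam,len(p),'centre-grip mm',(r.x-g)*1000,r.cost)
if __name__=='__main__':
    for c in('scene','top'): sph(c,0)
    print(arm.sense()['eef_pos'],arm.sense()['eef_rot'])
E
python3 tilt.py
```

```text
time: 10.6
eef_pos: [0.6644, -0.2285, 0.3786]
eef_rot: [0.012, 1.0, 0.0, -0.0]
ft_force: [-0.7, -0.3, -2.7]
opening: 0.0146
grasp_force: 117.1
scene 29 centre-grip mm [ 26.0932  -0.9892 -85.677 ] 1.2228895271483577e-05
scene 116 centre-grip mm [ 73.3767  -2.0483 -60.4443] 7.850783077134156e-05
top 0
[ 0.664  -0.2283  0.3763] [ 0.0117  0.9999  0.0006 -0.0018]
```

```bash
python3 -m handwheel '-0.05 0.02 0 0 0; -0.10 0.04 0 0 0; -0.15 0.06 0 0 0; -0.20 0.07 0 0 0; -0.225 0.071 -0.05 0 0; -0.23 0.071 -0.11 0 0; -0.23 0.071 -0.16 0 0; -0.23 0.071 -0.185 0 0; -0.23 0.071 -0.187 0 0; -0.23 0.071 -0.187 0 0'; cat > ptr.py <<'E'
from h import *
np.set_printoptions(precision=1,suppress=True)
def mnt(X):
    a=np.radians(-1.2); d=(X-[.589,-.2126,0])*1000; return np.stack([d[:,0]*np.cos(a)+d[:,1]*np.sin(a),-d[:,0]*np.sin(a)+d[:,1]*np.cos(a),d[:,2]],1)
def ptrs(cams=('top','scene')):
    for cam in cams:
        X,C=cloud(cam); M=mnt(X); h=cv2.cvtColor(C.astype(np.uint8)[None],cv2.COLOR_RGB2HSV)[0].astype(int)
        for n,s in(('L',1),('R',-1)):
            sd=(M[:,1]*s>62)&(M[:,1]*s<96)&(M[:,0]>0)&(M[:,0]<75)&(M[:,2]>48)&(M[:,2]<66)
            g=M[sd&(h[:,0]>14)&(h[:,0]<32)&(h[:,1]>110)&(h[:,2]>110)]; r=M[sd&((h[:,0]<8)|(h[:,0]>172))&(h[:,1]>90)]
            print(cam,n,'gold',len(g),'tip x',np.percentile(g[:,0],95) if len(g) else None,'line',len(r),r[:,0].mean() if len(r) else None,end=' | ')
        print()
if __name__=='__main__':
    ptrs(); print(arm.sense()['time'])
E
python3 ptr.py; python3 tilt.py
```

```text
time: 11.95
eef_pos: [0.4348, -0.1575, 0.1918]
eef_rot: [0.012, 1.0, 0.0, -0.0]
ft_force: [0.7, 0.2, -1.1]
opening: 0.0145
grasp_force: 117.4
top L gold 19 tip x 19.46200199125464 line 6 43.35272166960209 | top R gold 19 tip x 20.907535147130687 line 6 44.31890846205108 | 
scene L gold 0 tip x None line 4 45.084013714146884 | scene R gold 30 tip x 21.883437216361653 line 10 44.931347496159184 | 
12.05
scene 114 centre-grip mm [ 74.0237  -1.682  -61.9975] 0.00032156099713748264
scene 19 centre-grip mm [ 28.2497   0.2263 -83.8124] 8.230395958078277e-06
top 0
[ 0.4354 -0.1577  0.1929] [ 0.0116  0.9999 -0.0003  0.0009]
```

```bash
python3 -m handwheel '0.02 0 0 0 0; 0.040 0 0 0 0; 0.047 0 0 0 0; 0.051 0 0 0 0; 0.055 0 0 0 0; 0.055 0 0 0 0'; python3 ptr.py;  python3 -m handwheel '-0.03 0 0 0 0; -0.055 0 0 0 0; -0.055 -0.05 0 0 0; -0.057 -0.104 0 0 0; -0.04 -0.104 0 0 0; -0.018 -0.104 0 0 0; -0.008 -0.104 0 0 0; -0.003 -0.104 0 0 0; 0.002 -0.104 0 0 0; 0.002 -0.104 0 0 0';python3 ptr.py
```

```text
time: 12.9
eef_pos: [0.4885, -0.1572, 0.1915]
eef_rot: [0.012, 1.0, 0.0, -0.001]
ft_force: [-4.6, 1.1, -0.9]
opening: 0.0143
grasp_force: 117.6
top L gold 0 tip x None line 6 43.25904749663667 | top R gold 18 tip x 20.9641858299753 line 6 44.506527603014774 | 
scene L gold 0 tip x None line 4 44.65513814953741 | scene R gold 31 tip x 21.82351342217428 line 9 44.62880948147795 | 
13.0
time: 14.25
eef_pos: [0.4907, -0.2611, 0.1914]
eef_rot: [0.011, 1.0, 0.0, -0.001]
ft_force: [-3.2, -2.2, -3.3]
opening: 0.0144
grasp_force: 118.1
top L gold 20 tip x 21.994370902346525 line 8 34.02717246236402 | top R gold 20 tip x 27.671518462666345 line 6 44.26725262608207 | 
scene L gold 0 tip x None line 0 None | scene R gold 29 tip x 29.344573478912512 line 10 44.74434680774753 | 
14.35
```

```bash
python3 -m handwheel '-0.03 0 0 0 0; -0.055 0.003 0 0 0; -0.055 0.055 0 0 0; -0.055 0.104 0 0 0; -0.03 0.104 0 0 0; -0.008 0.104 0 0 0; -0.001 0.104 0 0 0; 0.0035 0.104 0 0 0; 0.0073 0.104 0 0 0; 0.0073 0.104 0 0 0'; python3 -m handwheel '-0.035 0 0 0 0; -0.063 -0.003 0 0 0; -0.063 -0.055 0 0 0; -0.063 -0.104 0 0 0; -0.035 -0.104 0 0 0; -0.014 -0.104 0 0 0; -0.006 -0.104 0 0 0; -0.001 -0.104 0 0 0; 0.0034 -0.104 0 0 0; 0.0034 -0.104 0 0 0';python3 ptr.py
```

```text
time: 15.6
eef_pos: [0.4973, -0.1568, 0.1911]
eef_rot: [0.012, 1.0, 0.001, -0.002]
ft_force: [-3.6, 2.6, -2.1]
opening: 0.0144
grasp_force: 118.5
time: 16.85
eef_pos: [0.5008, -0.2614, 0.1913]
eef_rot: [0.012, 1.0, 0.0, -0.001]
ft_force: [-4.6, -2.6, -2.0]
opening: 0.0148
grasp_force: 118.5
top L gold 19 tip x 29.501855874159787 line 11 28.46506962721454 | top R gold 17 tip x 38.6749292158965 line 3 36.611924689904264 | 
scene L gold 0 tip x None line 0 None | scene R gold 39 tip x 39.55647872746955 line 9 44.66744587380779 | 
16.95
```

```bash
python3 -m handwheel '-0.04 0 0 0 0; -0.066 0.003 0 0 0; -0.066 0.055 0 0 0; -0.066 0.104 0 0 0; -0.035 0.104 0 0 0; -0.012 0.104 0 0 0; -0.003 0.104 0 0 0; 0.0015 0.104 0 0 0; 0.0055 0.104 0 0 0; 0.0055 0.104 0 0 0'; python3 -m handwheel '-0.04 0 0 0 0; -0.071 -0.003 0 0 0; -0.071 -0.055 0 0 0; -0.071 -0.104 0 0 0; -0.071 -0.104 0 0 0'; python3 ptr.py
```

```text
time: 18.2
eef_pos: [0.5061, -0.157, 0.1911]
eef_rot: [0.012, 1.0, 0.001, -0.002]
ft_force: [-4.0, 2.0, -3.1]
opening: 0.0145
grasp_force: 118.8
time: 18.82
eef_pos: [0.4371, -0.2647, 0.1923]
eef_rot: [0.013, 1.0, -0.001, 0.001]
ft_force: [-0.6, 0.7, -1.7]
opening: 0.0144
grasp_force: 118.9
top L gold 21 tip x 40.216531448870256 line 8 38.09691468073616 | top R gold 18 tip x 35.95686855289424 line 7 40.81636339952107 | 
scene L gold 0 tip x None line 6 44.88210964144643 | scene R gold 39 tip x 37.15375911311127 line 10 44.89105509689041 | 
18.925
```

```bash
python3 -m handwheel '0.03 0.003 0 0 0; 0.055 0.003 0 0 0; 0.064 0.003 0 0 0; 0.069 0.003 0 0 0; 0.0734 0.003 0 0 0; 0.0734 0.003 0 0 0; 0.03 0.003 0 0 0; 0 0 0 0 0; 0 0.055 0 0 0; 0 0.104 0 0 0'; python3 ptr.py
```

```text
time: 20.18
eef_pos: [0.4356, -0.1564, 0.1919]
eef_rot: [0.013, 1.0, 0.0, 0.0]
ft_force: [1.4, 0.3, -2.0]
opening: 0.0147
grasp_force: 118.9
top L gold 20 tip x 37.43505335708768 line 8 36.58738093337932 | top R gold 22 tip x 46.64344753072037 line 5 36.34773639709023 | 
scene L gold 0 tip x None line 6 44.309899564297886 | scene R gold 42 tip x 46.799608112990185 line 4 45.12776871999645 | 
20.275
```

```bash
python3 -m handwheel '0.03 0 0 0 0; 0.058 0 0 0 0; 0.066 0 0 0 0; 0.071 0 0 0 0; 0.075 0 0 0 0; 0.0784 0 0 0 0; 0.0784 0 0 0 0; 0.035 0 0 0 0; 0 0 0 0 0; 0 -0.055 0 0 0'; python3 -m handwheel '0 -0.049 0 0 0; 0.03 -0.049 0 0 0; 0.058 -0.049 0 0 0; 0.068 -0.049 0 0 0; 0.073 -0.049 0 0 0; 0.078 -0.049 0 0 0; 0.078 -0.049 0 0 0; 0.035 -0.049 0 0 0; 0 -0.049 0 0 0; 0 0 0 0 0'; python3 ptr.py
```

```text
time: 21.52
eef_pos: [0.4332, -0.2102, 0.1913]
eef_rot: [0.01, 1.0, 0.001, -0.002]
ft_force: [2.1, -1.0, -1.2]
opening: 0.0148
grasp_force: 119.0
time: 22.78
eef_pos: [0.4344, -0.2137, 0.1919]
eef_rot: [0.014, 1.0, -0.0, -0.0]
ft_force: [1.4, 0.0, -2.0]
opening: 0.0146
grasp_force: 119.1
top L gold 23 tip x 45.03180844195998 line 6 37.44919996842764 | top R gold 20 tip x 49.620226539345786 line 5 35.246834827458436 | 
scene L gold 21 tip x 47.554465255938055 line 1 46.580967144076695 | scene R gold 40 tip x 50.285488780408535 line 6 42.666812883837586 | 
22.875
```

```bash
python3 -m handwheel '0 0.055 0 0 0; 0.03 0.055 0 0 0; 0.06 0.055 0 0 0; 0.072 0.055 0 0 0; 0.077 0.055 0 0 0; 0.0814 0.055 0 0 0; 0.0814 0.055 0 0 0; 0.035 0.055 0 0 0; 0 0.055 0 0 0; 0 0.055 0 0 0'; python3 ptr.py; python3 - <<'E'
from h import *
im,d,m=snap('top'); cv2.imwrite('pics/t5.png',cv2.resize(im[140:225,330:440],None,fx=6,fy=6,interpolation=3)[:,:,::-1])
E
```

```text
time: 24.12
eef_pos: [0.4343, -0.1574, 0.1917]
eef_rot: [0.012, 1.0, 0.0, -0.001]
ft_force: [-0.0, 0.1, -2.3]
opening: 0.0145
grasp_force: 119.3
top L gold 21 tip x 50.556357524741436 line 6 39.99529219075438 | top R gold 18 tip x 48.72605078134194 line 6 37.65598610138993 | 
scene L gold 29 tip x 52.16092720512384 line 2 44.38222294422794 | scene R gold 38 tip x 49.45526422608946 line 4 45.41626966378847 | 
24.225
```

View pics/t5.png

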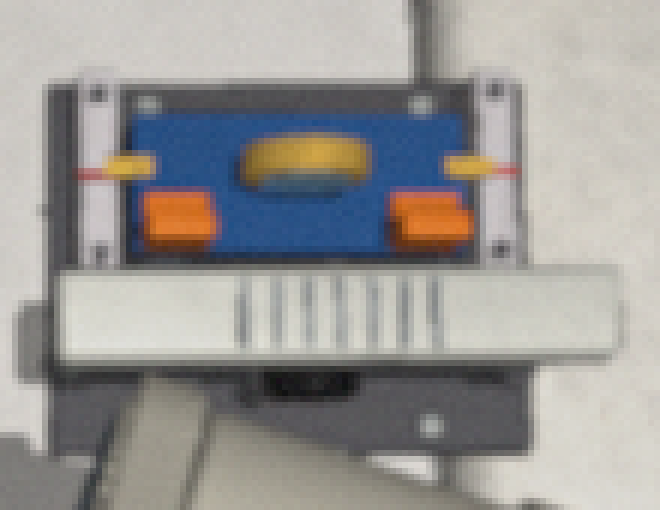

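```bash
python3 -m handwheel '-0.01 0.03 0.02 0 0; 0 0.07 0.02 0 0; 0.018 0.0925 0.015 0 0; 0.02 0.0925 -0.01 0 0; 0.02 0.0925 -0.025 0 0; 0.02 0.0925 -0.030 0 0; 0.02 0.0925 -0.030 0 0'; python3 tilt.py
```

```text
time: 25.15
eef_pos: [0.457, -0.0653, 0.1618]
eef_rot: [0.012, 1.0, 0.0, -0.0]
ft_force: [0.3, -0.7, -2.1]
opening: 0.0145
grasp_force: 119.3
scene 24 centre-grip mm [ 14.5134 -14.8119 -71.9557] 1.1034578410942093e-05
scene 63 centre-grip mm [ 72.7772  -1.9584 -62.5978] 3.285907472494048e-05
top 0
[ 0.4573 -0.0653  0.1623] [ 0.0119  0.9999 -0.0001  0.0004]
```

```bash
python3 -m handwheel '0 0 -0.003 0 0; 0 0 -0.003 0 0'; python3 -m handwheel '0 0 -0.002 0 0; 0 0 -0.002 0 0'
```

```text
time: 25.5
eef_pos: [0.457, -0.0651, 0.159]
eef_rot: [0.012, 1.0, -0.0, 0.0]
ft_force: [0.4, 0.7, -2.5]
opening: 0.0146
grasp_force: 119.3
time: 25.75
eef_pos: [0.4569, -0.065, 0.1568]
eef_rot: [0.012, 1.0, 0.0, -0.0]
ft_force: [0.6, -0.0, -1.8]
opening: 0.0146
grasp_force: 119.3
```

```bash
python3 -m handwheel '0 0 -0.002 0 0; 0 0 -0.002 0 0'; python3 -m handwheel '0 0 -0.002 0 0; 0 0 -0.002 0 0'
```

```text
time: 26.0
eef_pos: [0.4572, -0.0651, 0.1553]
eef_rot: [0.012, 1.0, -0.0, 0.0]
ft_force: [-2.4, 0.0, 6.2]
opening: 0.0143
grasp_force: 120.8
time: 26.25
eef_pos: [0.4577, -0.0651, 0.1549]
eef_rot: [0.012, 1.0, -0.0, 0.001]
ft_force: [-8.9, 1.4, 30.5]
opening: 0.0146
grasp_force: 123.9
```

```bash
python3 -m handwheel '0 0 0.0025 0 0.014; 0 0 0.0025 0 0.0155; 0 0 0.0025 0 0.016; 0 0 0.0025 0 0.0163; 0 0 0.0025 0 0.0166; 0 0 0.0025 0 0.017; 0 0 0.0025 0 0.02; 0 0 0.0025 0 0.025; 0 0 0.0025 0 0.025; 0 0 0.0025 0 0.025' 20; python3 -c "
from h import *
im,d,m=snap('scene'); cv2.imwrite('pics/s6.png',cv2.resize(im[150:330,180:420],None,fx=3,fy=3,interpolation=3)[:,:,::-1])"
```

```text
time: 27.5
eef_pos: [0.457, -0.065, 0.1554]
eef_rot: [0.012, 1.0, 0.0, 0.0]
ft_force: [-0.4, 0.4, 0.7]
opening: 0.0248
grasp_force: 0.0
```

View pics/s6.png

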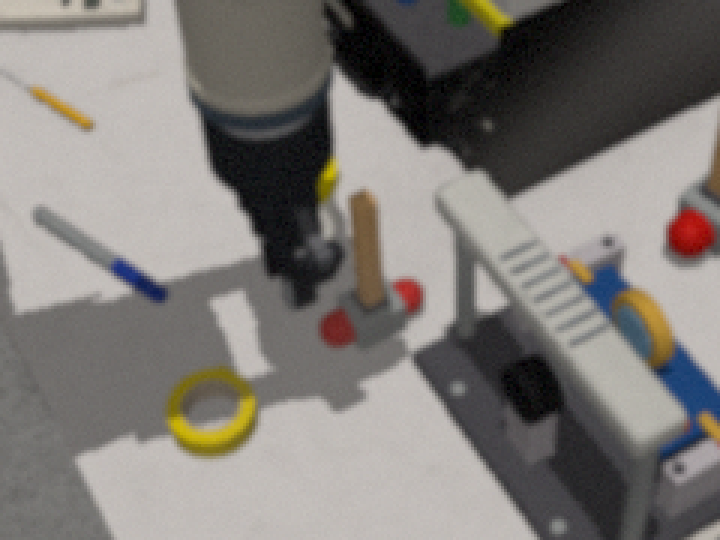

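```bash
python3 -m handwheel '-0.015 0 0 0 0.025; -0.04 0 0.005 0 0.025; -0.05 0 0.05 0 0.025; -0.05 0.0 0.11 0 0.025; -0.05 0 0.16 0 0.025; -0.08 0.05 0.18 0 0.025; -0.09 0.09 0.18 0 0.025; -0.09 0.13 0.18 0 0.025; -0.09 0.13 0.18 0 0.025'; python3 ptr.py; python3 - <<'E'
from h import *
X,C=cloud('scene'); P=np.hypot(X[:,0]-.513,X[:,1]+.065)
for l,h in((.12,.145),(.018,.035)):
    q=X[(P<.06)&(X[:,2]>l)&(X[:,2]<h)]; print(len(q),q.mean(0).round(4),q[:,2].max().round(3))
im,d,m=snap('top','t7')
for t in('cup','tape','marker','mallet'): print(t,[(np.round(o['bbox']).astype(int).tolist(),round(o['p'],2)) for o in arm.look_for(t,'top')][:3])
E
```

```text
time: 28.68
eef_pos: [0.3658, 0.0665, 0.3352]
eef_rot: [0.01, 1.0, 0.0, -0.0]
ft_force: [0.4, -0.1, 0.0]
opening: 0.025
grasp_force: 0.0
top L gold 22 tip x 50.83810802983098 line 4 43.26805655767294 | top R gold 19 tip x 48.82915663853667 line 6 37.75932051322629 | 
scene L gold 27 tip x 50.95181612884144 line 2 44.47607722954919 | scene R gold 40 tip x 49.24074393098715 line 4 45.33170699633996 | 
28.775
105 [ 0.5147 -0.0696  0.1332] 0.141
380 [ 0.5126 -0.0722  0.0274] 0.035
cup [([268, 205, 26, 27], 0.82)]
tape [([314, 257, 26, 22], 0.6)]
marker [([268, 266, 18, 7], 0.62)]
mallet [([316, 205, 12, 27], 0.87), ([332, 92, 21, 47], 0.74)]
```

View pics/t7.png

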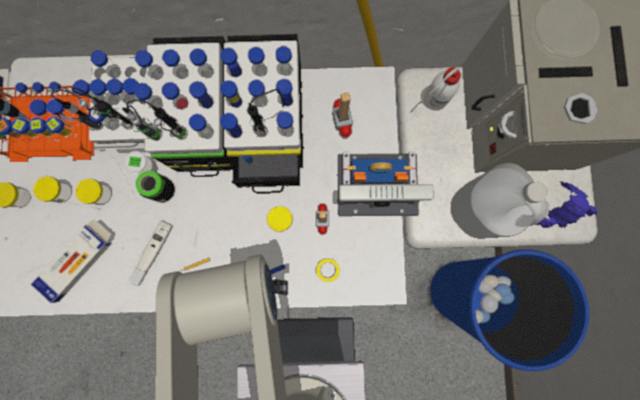

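```bash
python3 -c "
from plant import arm
print(arm.hand_in())"
```

```text
the job is handed in; nothing more can be done
None
```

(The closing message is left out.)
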